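Post a salvaged hard drive through the spring flaps of the drop box

ROBOT

A 6-joint arm with a two-finger parallel gripper is mounted at the origin on a cart in front of the work surface, level with it; the furniture and walls round the work are solid. World frame = base frame: x ahead of the robot, y to its left, z up, the work surface at z = 0. Lengths are in m, angles in rad, forces in N, time in s.
With the tool pointing down it reaches from about 0.3 to 0.825 m from the base axis. Payload 5.4 kg.
Tool frame: the origin (TCP) lies at the very end of the fingers, on their centre line; the grasp point (between the pads) lies 19 mm behind it; z points along the fingers, x is the direction in which the jaws open and shut, and the axes are right-handed (so a half turn about z gives the same grasp; the last joint's range is limited). The gripper opens to 92 mm and grips with 3 to 60 N. Pads are 20 mm wide; open, the fingers measure 128 mm over their backs; the gripper's body (75 mm by 189 mm) begins 69 mm behind the grasp point.
Start: joints at [0.975, 0.158, 1.597, -0, 1.386, -0.21], TCP at [0.216, 0.533, 0.215] pointing down, gripper open.
Joint ranges: [-2.91, 2.91], [-0.94, 2.29], [0.18, 2.7], [-1.29, 4.43], [0.17, 2.64], [-3, 3]. Speed limits (rad/s): [2.57, 2.57, 3.14, 3.14, 3.14, 3.14].

INTERFACE

Orientations are given as a rotation vector (axis times angle).
In Python, from workcell import bot gives the robot as it stands. Calls block until the motion is done:
- bot.goto(position, orientation): joint-space move of the TCP to a pose.
- bot.line_to(position, rot=None, max_speed=0.15): straight line of the TCP; rot=None keeps the orientation; max_speed is the mean speed in m/s.
- bot.set_joints(angles): joint-space move.
- bot.set_gripper(opening, newtons=None): opening from 0.0 (shut) to 1.0 (fully open); newtons is the grip in N (None keeps the last); returns when the fingers have stopped.
- bot.hold(seconds).
- bot.inverse_kinematics(position, orientation): joint angles nearest the present ones, or None.
- bot.read_camera(name): name is "side" or "top" or "wrist"; returns a dict with "pixels" (384x512x3 uint8, blue, green, red), "fx", "fy", "cx", "cy" (pixels), "R" (3x3) and "t" (3): a world point X has camera coordinates R X + t. Camera axes: x right, y down, z forward; pixel columns grow to the right and rows downward; lengths in m; the calibration is good to about 2 mm. A picture is of the moment at which its call begins. There is no depth.
A pose or a line that the arm cannot do raises bot.MotionError and nothing moves.
- bot.job_done(): hands the job in, once; it reports no verdict.
Readings, each from a call of its own:
- bot.current_clock(): time.
- bot.current_joints(): joint angles.
- bot.current_joint_vel(): joint speeds.
- bot.current_effort(): joint torques, N m.
- bot.current_ee_pos(): TCP position.
- bot.current_tool_rot(): TCP orientation.
- bot.current_contact_force(): force on the tool from outside, world axes, zero at the start.
- bot.current_ft_torque(): the same for the moment, N m.
- bot.current_opening(): opening from 0.0 (shut) to 1.0 (fully open).
Only numpy, scipy, OpenCV 4.12 (cv2) and the standard library are available. Lean on these libraries where they do the work, as an engineer would, in place of code of your own. Each camera call takes 0.05 s, during which the arm holds its last target. There are 200 camera calls.

TASK

Take the hard drive out of its leaning cradle, stand it upright on its long thin edge and lower it, without dropping it, down between the two spring flaps in the top of the drop box until it stands in the rack slot on the box's floor. Let go and draw out so that both flaps swing shut over it, and only then push the flag lever on the box's side all the way over to the back. Leave the power adapter and the heat sink where they are.

Things in the scene. Friction and masses are not known exactly. Their poses are not given: they have to be found in the camera images.
- drive: 3.5 inch hard drive, silver grey, 147 x 102 x 26 mm, 0.35 to 0.6 kg. Origin 1.5 mm off the centre of its 147 x 102 mm underside; x along its length, y along its 102 mm width, z out of the labelled face. At the start it stands on a long edge in the cradle, 0.4 rad off upright; its y axis points down along its slope. Grip it across its 26 mm at the upper long edge.
- drive_center (a point): centre of the drive's 147 x 102 x 26 mm block; same axes as the drive. 51 mm from each long edge. (All the work lies on the table right of the robot's middle; on the left two stacked black crates, 0.40 m high, fill x over 0.42, y over 0.02: swing over or in front of them.)
- cradle: fixed sheet-steel stand, base 140 x 110 x 6 mm. Origin at the centre of its underside; x along the drive's length, z up. The drive rests on a ledge and leans on a back plate on the cradle's -y side, its top tipping to -y. The plate covers only the lower 54 mm of the drive; the upper 48 mm are free on both sides. A lip holds the lower edge to 6 mm high; draw the drive out up along its slope.
- dropbox: fixed grey steel box with a clear front, 150 (x) x 200 (y) x 150 mm high, a housing for the flag lever on its -y side. Origin at the centre of its underside; x from front (robot's side) to back, z up. Inside, along y and centred, a rack slot 33 mm wide, ribs 26 mm high with flared lead-ins above to 57 mm; floor 8 mm up. A drive standing in it has its top 37 mm below the flaps.
- mouth (a point): centre of the box's mouth, flush with its top, 150 mm above its underside; axes as the box. The mouth is 120 mm (x) by 170 mm (y), closed by two flaps 54 mm (x) by 166 mm (y), 3 mm thick, hinged along the front and the back rim, with a 12 mm gap between them along y. A part pushed down on the gap opens both; they hang beside it, about 2 N each, and spring up when it is gone.
- leaf_front (a joint): front flap, hinged along the mouth's rim on the robot's side: 0 shut (level), grows as its free edge is pushed down into the box, up to 1.75 rad. A spring shuts it within half a second.
- leaf_back (a joint): back flap, hinged along the mouth's far rim: 0 shut (level), grows as its free edge is pushed down into the box, up to 1.75 rad. A spring shuts it within half a second.
- flag (a joint): flag lever on the side housing, 80 mm long from a pivot 122 mm above the box's underside, 127 mm from the mouth's centre to -y. Starts leaning to the front (-x of the box, 0 to 0.15 rad); 1.0 is fully over to the back (+x). It stays where it is left and takes about 1 N at the tip.
- flag_tip (a point): centre of the 26 mm ball at the tip of the flag lever, about 195 mm above the box's underside; it swings 77 mm along the box's x from front to back.
- adapter_a: black mains power adapter, block 112 x 50 x 31 mm with a short lead, lying on the table; a bystander. Origin on its underside.
- heatsink: aluminium finned heat sink, 63 x 70 x 34 mm, standing fins up; a bystander. Origin at the centre of its underside.

How it is judged:
By the outcome, as a careful person would: the job done as asked, in the order asked, and still so for the second after the job is handed in, with the robot touching nothing.
It also fails if it takes over 58 s, if anything falls off the work surface, if the arm or the gripper's body presses on something with over 40 N, if the wrist force passes 120 N, or if a joint passes its speed limit or range.

## Working session

There is one attempt and no reset: what is moved stays moved. The work goes in short steps, each a Python script; the robot and the scene stay as the last script left them, time stands still between calls to the robot, and variables do not carry over. Pictures are saved under pics/ and viewed, about 8 in all and at most 12, crops included, and the job is handed in when it is done.

```bash
ls; mkdir -p pics
python3 - <<'E'
from workcell import bot
import cv2,numpy as np
for n in ("side","top"):
    c=bot.read_camera(n); cv2.imwrite(f"pics/{n}0.png",c["pixels"])
    print(n,c["fx"],c["cx"],c["cy"],"pos",-c["R"].T@c["t"],c["R"].round(3).tolist())
print(bot.current_clock(),bot.current_tool_rot())
E
```

```text
pics
side 455.03412251742293 256.722040661192 193.8903490050152 pos [-0.04956319 -0.95124361  0.54681027] [[0.691, -0.723, -0.024], [-0.342, -0.297, -0.891], [0.637, 0.624, -0.453]]
top 387.7785308094317 257.5652431760387 188.12816445270778 pos [ 0.36316303 -0.38389862  0.97836835] [[-0.019, -0.999, 0.039], [-0.989, 0.013, -0.148], [0.147, -0.042, -0.988]]
0.1 [ 2.60566523e+00  1.75397168e+00 -2.40604481e-03]
```

View pics/side0.png

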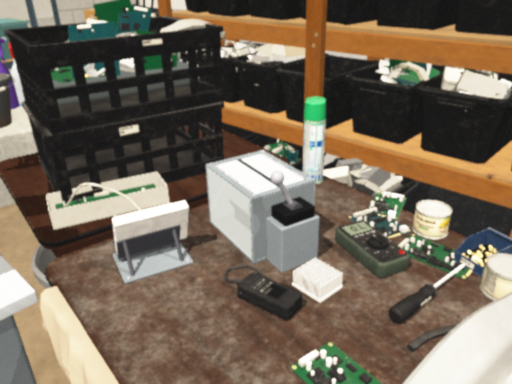

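View pics/top0.png

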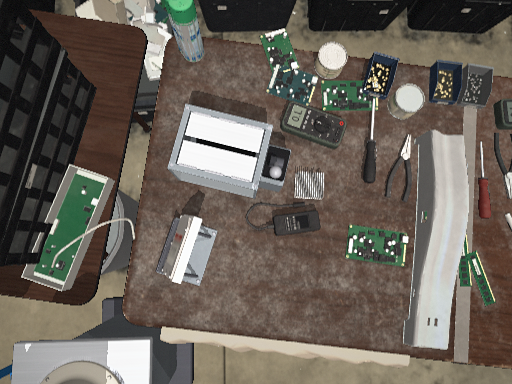

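Side view: the drive is in its cradle at about (150,230), the box at (262,205), and the flag ball at (277,178). Top view: cradle at (187,250), box mouth at (221,147), and ball at (277,172). I'll enlarge both for corner picks.

Run:
```python
import cv2
def crop(f,x0,y0,w,h,k,o):
    a=cv2.imread(f)[y0:y0+h,x0:x0+w]; a=cv2.resize(a,None,fx=k,fy=k,interpolation=cv2.INTER_CUBIC)
    for i in range(0,w,10):
        cv2.line(a,(i*k,0),(i*k,6 if i%50 else 14),(0,0,255),1)
        if i%20==0: cv2.putText(a,str(x0+i),(i*k,24),0,.4,(0,0,255),1)
    for i in range(0,h,10):
        cv2.line(a,(0,i*k),(6,i*k),(0,0,255),1)
        if i%20==0: cv2.putText(a,str(y0+i),(8,i*k+4),0,.4,(0,0,255),1)
    cv2.imwrite(o,a)
crop("pics/top0.png",150,95,150,195,3,"pics/topc.png")
crop("pics/side0.png",100,140,230,145,3,"pics/sidec.png")
```

```text
(no output)
```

View pics/topc.png

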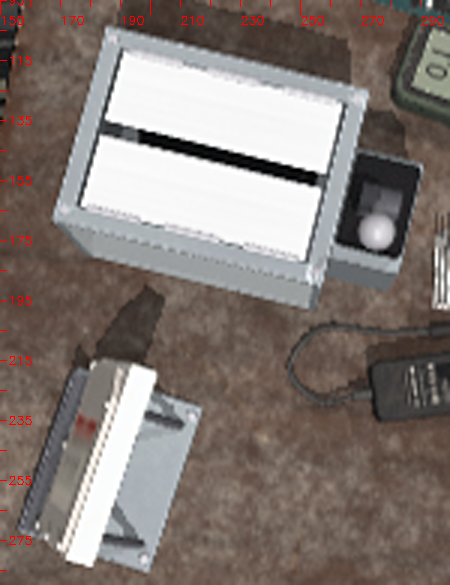

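View pics/sidec.png

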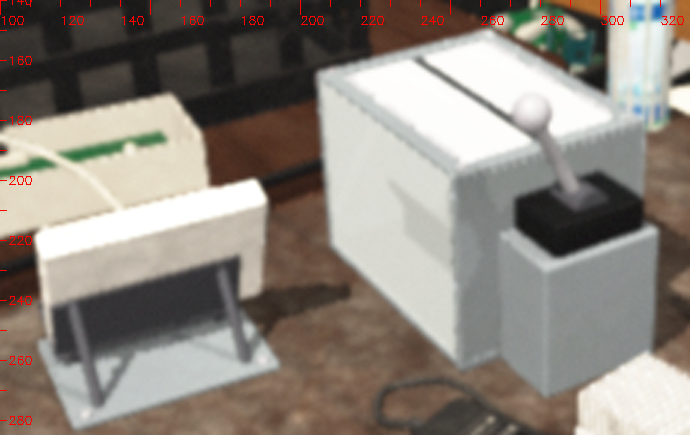

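Top crop: box rim corners are at crop (107,27), (366,95), (322,278), (58,215), and the drive's upper edge is the white strip from (127,360) to (80,562). Side crop: drive top edge runs (37,230)–(257,180), cradle base corners are (78,430), (280,367), (37,342), and the ball is at (531,112). Next I'll fit the poses.

```bash
cat > h.py <<'E'
from workcell import bot
import numpy as np, cv2
from scipy.optimize import least_squares
from scipy.spatial.transform import Rotation as Ro
def proj(c,X):
    p=c["R"]@np.asarray(X)+c["t"]; return np.array([c["fx"]*p[0]/p[2]+c["cx"],c["fy"]*p[1]/p[2]+c["cy"]])
def yawR(a): return Ro.from_euler("z",a).as_matrix()
def frame(z,x):
    z=np.array(z)/np.linalg.norm(z); x=np.array(x)-np.dot(x,z)*z; x/=np.linalg.norm(x)
    return np.c_[x,np.cross(z,x),z]
def rv(M): return Ro.from_matrix(M).as_rotvec()
E
python3 - <<'E'
from h import *
T=bot.read_camera("top");S=bot.read_camera("side")
t=lambda u,v:(T,np.array([150+u/3,95+v/3])); s=lambda u,v:(S,np.array([100+u/3,140+v/3]))
def fit(name,f,obs,x0):
    res=lambda p:np.concatenate([proj(c,f(p,m))-uv for m,(c,uv) in obs])
    r=least_squares(res,x0,loss="soft_l1"); print(name,r.x.round(4)); print(res(r.x).reshape(-1,2).round(1).tolist()); return r.x
pl=lambda p,m:yawR(p[2])@np.array(m)+[p[0],p[1],0]
A,B=.075,.1
fit("box",pl,[((A,B,.15),t(107,27)),((A,-B,.15),t(366,95)),((-A,-B,.15),t(322,278)),((-A,B,.15),t(58,215)),
 ((-A,B,.15),s(317,73)),((A,B,.15),s(488,32)),((-A,-B,.15),s(457,178)),((A,-B,.15),s(643,125)),((-A,-B,0),s(462,368)),((-A,B,0),s(333,247))],[.5,-.3,-.2])
fit("cradle",pl,[((-.07,-.055,.006),t(148,572)),((.07,-.055,.006),t(202,405)),((-.07,-.055,.006),s(78,430)),((.07,-.055,.006),s(280,367)),((-.07,.055,.006),s(37,342))],[.3,-.2,-.2])
fit("ball",lambda p,m:p,[(0,t(376,231)),(0,s(531,112))],[.4,-.4,.2])
def dr(p,m): # m: along, up-slope, normal(+y label side)
    c,q=np.cos(.4),np.sin(.4)
    return p[:3]+yawR(p[3])@(np.array([m[0],0,0])+m[1]*np.array([0,-q,c])+m[2]*np.array([0,c,q]))
L,W,H=.0735,.051,.013
p=fit("drive",dr,[((L,W,H),t(127,360)),((L,W,-H),t(156,368)),((-L,W,-H),t(93,566)),((-L,W,H),t(65,557)),((-L,W,H),s(37,230)),((L,W,H),s(256,180)),((L,W,-H),s(267,200)),((-L,W,-H),s(42,254))],[.3,-.2,.06,-.2])
print("top edge centre",dr(p,(0,W,0)),dr(p,(0,-W,0)))
E
```

```text
box [ 0.5824 -0.3388 -0.2611]
[[-0.6, -1.4], [0.5, -2.2], [-1.1, 1.6], [-2.9, 0.2], [0.1, 1.0], [0.6, 0.4], [-0.3, 1.0], [1.3, -0.6], [0.2, 3.2], [-0.5, 1.5]]
cradle [ 0.3557 -0.2478 -0.3229]
[[-0.4, -0.7], [-0.3, -0.2], [-1.0, 0.5], [0.5, 0.1], [0.3, 1.2]]
ball [ 0.5122 -0.4539  0.199 ]
[[-0.0, 0.0], [0.0, -0.0]]
drive [ 0.3659 -0.245   0.075  -0.315 ]
[[-0.4, -0.3], [0.9, 0.6], [0.5, -0.1], [-1.7, 0.0], [-1.1, -0.4], [-0.4, -2.2], [0.6, 0.4], [1.0, 1.9]]
top edge centre [ 0.35973815 -0.26385915  0.12198807] [ 0.37204444 -0.22609293  0.02803985]
```

```bash
cat >> h.py <<'E'
BY=-.2611; BC=np.array([.5824,-.3388,0]); DY=-.318
top=np.array([.3597,-.2639,.122])
sl=yawR(DY)@[0,np.sin(.4),-np.cos(.4)]      # down the slope
nrm=yawR(DY)@[0,np.cos(.4),np.sin(.4)]
bx=yawR(BY)@[1,0,0]; by=yawR(BY)@[0,1,0]; DN=np.array([0,0,-1.])
def G(s): return frame(sl,s*nrm)
def P(s): return frame(DN,s*bx)
def step(n):
    print(n,bot.current_clock(),bot.current_ee_pos().round(4) if hasattr(bot.current_ee_pos(),'round') else bot.current_ee_pos(),np.round(bot.current_contact_force(),1),round(bot.current_opening(),3))
E
python3 - <<'E'
from h import *
for s in (1,-1):
    print("G",s)
    for d in (-.12,0,.032): 
        j=bot.inverse_kinematics(top+sl*d,rv(G(s))); print(None if j is None else np.round(j,2))
    j=bot.inverse_kinematics(top-sl*.08+[0,0,.0],rv(frame(DN,s*yawR(DY)@[0,1,0]))); print("upright",None if j is None else np.round(j,2))
    for z in (.30,.072):
        j=bot.inverse_kinematics(BC+[0,0,z],rv(P(s))); print("P",s,z,None if j is None else np.round(j,2))
for p in ([.15,.38,.44],[.36,-.15,.44],[.36,-.26,.35]):
  for a in (0,1): 
    j=bot.inverse_kinematics(p,rv(frame(DN,[a*np.sin(-.3),1,0]))) ; print(p,None if j is None else np.round(j,2))
for s in (1,-1):
    j=bot.inverse_kinematics([.512,-.454,.17],rv(frame(DN,s*by))); print("flag",np.round(j,2) if j is not None else j)
E
```

```text
G 1
[-1.18  0.04  1.74  0.26  1.67 -2.45]
[-1.12  0.09  1.92  0.28  1.43 -2.45]
[-1.1   0.12  1.95  0.29  1.37 -2.45]
upright [-0.96 -0.14  1.94  0.    1.35 -2.22]
P 1 0.3 [-0.71  0.38  1.17 -0.    1.6  -0.44]
P 1 0.072 [-0.71  0.54  1.41 -0.    1.19 -0.44]
G -1
[-1.18  0.04  1.74  0.26  1.67  0.69]
[-1.12  0.09  1.92  0.28  1.43  0.69]
[-1.1   0.12  1.95  0.29  1.37  0.69]
upright [-0.96 -0.14  1.94 -0.    1.35  0.93]
P -1 0.3 [-0.71  0.38  1.17  0.    1.6   2.7 ]
P -1 0.072 [-0.71  0.54  1.41  0.    1.19  2.7 ]
[0.15, 0.38, 0.44] [ 0.9  -0.32  1.61 -0.    1.85 -0.67]
[0.15, 0.38, 0.44] [ 0.9  -0.32  1.61 -0.    1.85 -0.96]
[0.36, -0.15, 0.44] [-0.71 -0.37  1.65 -0.    1.86 -2.28]
[0.36, -0.15, 0.44] [-0.71 -0.37  1.65 -0.    1.86 -2.57]
[0.36, -0.26, 0.35] [-0.9  -0.25  1.72  0.    1.66 -2.47]
[0.36, -0.26, 0.35] [-0.9  -0.25  1.72  0.    1.66 -2.76]
flag [-0.9   0.47  1.3  -0.    1.37 -2.21]
flag [-0.9   0.47  1.3  -0.    1.37  0.93]
```

Run:
```python
from h import *
bot.set_joints([.95,-.32,1.61,0,1.85,-.21]); step("retract")
bot.set_joints([-.95,-.32,1.61,0,1.85,.69]); step("swing")
bot.goto(top-sl*.10,rv(G(-1))); step("above")
c=bot.read_camera("wrist"); im=c["pixels"].copy()
for m in [(a,b) for a in (-.0735,.0735) for b in (-.013,.013)]:
    q=proj(c,top+yawR(DY)@[m[0],0,0]+nrm*m[1]); print(m,q.round(0)); cv2.drawMarker(im,tuple(q.astype(int).tolist()),(0,0,255),0,10)
cv2.imwrite("pics/w1.png",im)
```

```text
retract 1.2917 [0.1302 0.3881 0.4386] [-0.3 -0.5 -0.3] 1.002
swing 3.6583 [ 0.3254 -0.248   0.4401] [ 0.  -0.1  0.4] 1.0
above 4.5917 [ 0.3482 -0.3015  0.2158] [ 0.1 -0.2  0.2] 1.0
(-0.0735, -0.013) [262. 259.]
(-0.0735, 0.013) [238. 259.]
(0.0735, -0.013) [264. 119.]
(0.0735, 0.013) [237. 119.]
```

View pics/w1.png

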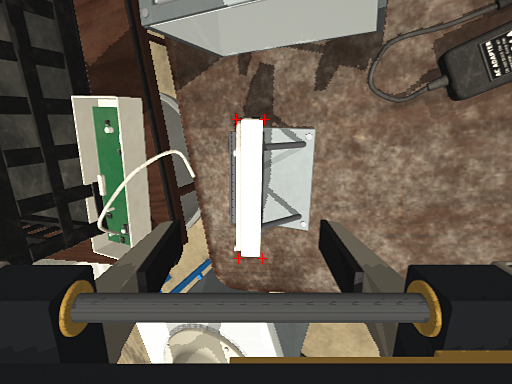

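The projected drive corners (237–264, 119–259) lie on the drive's white edge to within about 2 px, so I'll grasp and draw it out.

Run:
```python
from h import *
bot.line_to(top+sl*.032,max_speed=.08); step("at")
bot.set_gripper(0,45); step("grip")
bot.line_to(top+sl*.032-sl*.03,max_speed=.04); step("lift30")
bot.line_to(top+sl*.032-sl*.15,max_speed=.12); step("lift150")
cv2.imwrite("pics/s2.png",bot.read_camera("side")["pixels"])
p=top+sl*.032-sl*.15
bot.goto([p[0],p[1],.32],rv(frame(DN,-yawR(DY)@[0,1,0]))); step("upright")
bot.goto(BC+[0,0,.29],rv(P(1))); step("over box"); bot.hold(.3); print(bot.current_contact_force())
s=bot.read_camera("side"); cv2.imwrite("pics/s3.png",s["pixels"])
t=bot.read_camera("top"); w=bot.read_camera("wrist")
cv2.imwrite("pics/w3.png",w["pixels"]); 
im=np.hstack([cv2.resize(s["pixels"][60:260,150:350],(400,400)),cv2.resize(t["pixels"][50:250,150:350],(400,400))])
cv2.imwrite("pics/m3.png",im)
```

```text
at 6.4417 [ 0.3637 -0.2525  0.0929] [ 0.3 -1.6 -0.3] 1.004
grip 7.45 [ 0.3643 -0.2508  0.0932] [2.3 4.3 5. ] 0.278
lift30 8.35 [ 0.3609 -0.2621  0.1207] [4.4 4.5 1.6] 0.278
lift150 9.5 [ 0.3451 -0.3069  0.2296] [-0.9 -0.2 -6.1] 0.278
upright 10.0 [ 0.346  -0.3064  0.3209] [-0.5  0.  -6.9] 0.279
over box 11.2167 [ 0.5813 -0.3394  0.2883] [-0.9  0.8 -4.3] 0.281
[ 1.01171403 -0.96305334 -5.04653515]
```

View pics/m3.png

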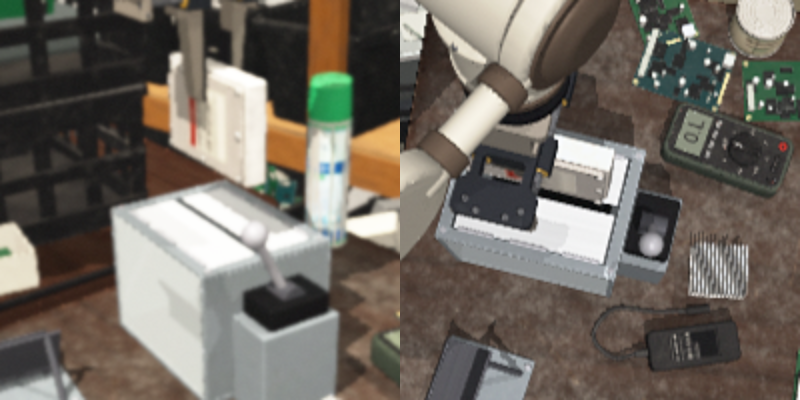

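View pics/w3.png

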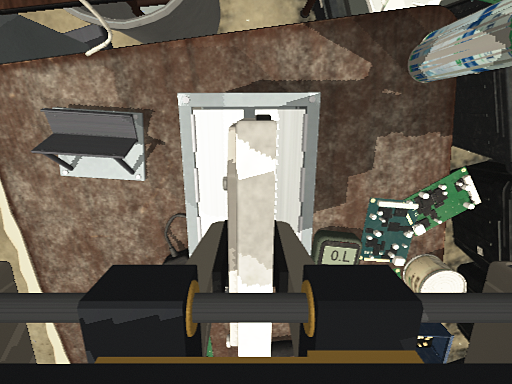

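The drive is held upright over the mouth. In the wrist view it is at columns 228–277, and the far box rim corners are at (178,95) and (322,93). I'll overlay the predicted drive and box to check pitch and centring.

Run:
```python
from h import *
p=np.array(bot.current_ee_pos()); M=Ro.from_rotvec(bot.current_tool_rot()).as_matrix(); print(p,M.round(3).tolist())
zt=p[2]+.032
out=[]
for n,(x0,y0) in (("side",(190,60)),("wrist",(160,60))):
    c=bot.read_camera(n); k=4 if n=="side" else 2
    w,h=(100,150) if n=="side" else (200,300)
    im=cv2.resize(c["pixels"][y0:y0+h,x0:x0+w],None,fx=k,fy=k,interpolation=cv2.INTER_CUBIC)
    def poly(pts,col):
        q=np.array([(proj(c,X)-[x0,y0])*k for X in pts]).astype(np.int32); cv2.polylines(im,[q],True,col,1)
    B=lambda a,b,z:BC+bx*a+by*b+[0,0,z]
    for r,col in ((.0735,(0,0,255)),):
        D=lambda u,v,z:np.array([p[0],p[1],z])+M[:,0]*v+M[:,1]*u
        for v in (-.013,.013): poly([D(-r,v,zt),D(r,v,zt),D(r,v,zt-.102),D(-r,v,zt-.102)],col)
    poly([B(.075,.1,.15),B(.075,-.1,.15),B(-.075,-.1,.15),B(-.075,.1,.15)],(255,0,0))
    poly([B(.06,.085,.15),B(.06,-.085,.15),B(-.06,-.085,.15),B(-.06,.085,.15)],(0,160,0))
    poly([B(0,.085,.15),B(0,-.085,.15)],(255,0,255))
    out.append(im)
cv2.imwrite("pics/o4.png",np.hstack(out)[:600,:800])
```

```text
[ 0.58228963 -0.33883285  0.29030188] [[0.966, -0.258, 0.0], [-0.258, -0.966, -0.0], [0.0, 0.0, -1.0]]
```

View pics/o4.png

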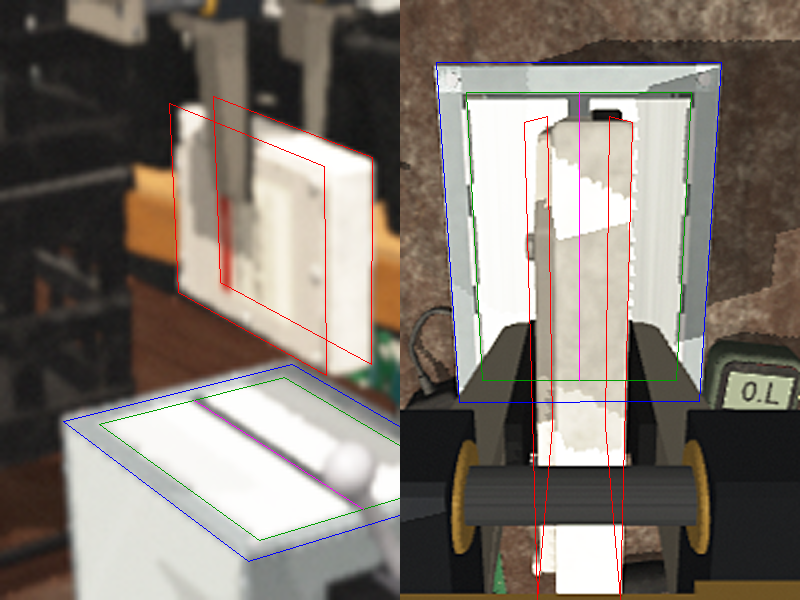

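The box overlay matches to about 1 px. The drive's back face and bottom also match; its front top edge is just stepped in, so the drive isn't rolled. I'll lower it with force checks.

Run:
```python
from h import *
b=np.array(bot.current_contact_force()); print(b)
for z in (.24,.20,.17,.14,.12,.105,.095,.088):
    bot.line_to(BC+[0,0,z],max_speed=.08 if z>.15 else .05); step(z)
    if abs(np.array(bot.current_contact_force())-b).max()>20: print("STOP"); break
else:
    z=.088
    while z>.068:
        z-=.002; bot.line_to(BC+[0,0,z],max_speed=.02); f=np.array(bot.current_contact_force())-b; print(round(z,3),np.round(bot.current_ee_pos(),4),f.round(1))
        if f[2]>8 : break
im=np.hstack([cv2.resize(bot.read_camera("side")["pixels"][90:270,170:350],(400,400)),cv2.resize(bot.read_camera("wrist")["pixels"],(400,400))])
cv2.imwrite("pics/m5.png",im)
```

```text
[-0.55159855  0.58976114 -4.88725056]
0.24 12.5417 [ 0.5826 -0.339   0.2405] [ 1.   1.2 -5. ] 0.28
0.2 13.1917 [ 0.5808 -0.3379  0.1986] [-4.   1.4 -6.1] 0.279
0.17 13.7167 [ 0.5818 -0.3384  0.1676] [  1.9  -1.8 -16.4] 0.28
0.14 14.4667 [ 0.582  -0.3386  0.1393] [ 0.6  0.2 -8.1] 0.28
0.12 15.0167 [ 0.5823 -0.3388  0.1197] [-0.1 -0.4 -4.8] 0.275
0.105 15.4667 [ 0.5817 -0.3385  0.1036] [-0.4 -1.8 -7.9] 0.282
0.095 15.8167 [ 0.5819 -0.3384  0.0939] [ 0.1 -1.8 -9.1] 0.283
0.088 16.1083 [ 0.5822 -0.3387  0.0874] [ 1.1 -0.9 -7.4] 0.281
0.086 [ 0.5825 -0.3388  0.0861] [ 0.6 -1.1  0. ]
0.084 [ 0.5825 -0.3389  0.0842] [ 1.  -2.   1.2]
0.082 [ 0.5829 -0.3388  0.0838] [-2.1  4.1 10.1]
```

View pics/m5.png

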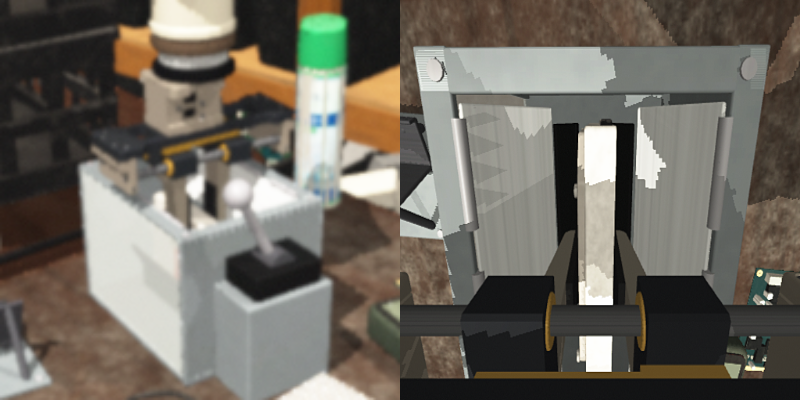

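Contact came at TCP z = 0.084, which fits a floor stop: the overlay showed the drive about 5 mm lower in the grip. The picture shows both flaps hanging beside a centred drive, so I'll release and withdraw.

Run:
```python
from h import *
bot.set_gripper(.48); step("open")
bot.hold(.3)
bot.line_to(BC+[0,0,.14],max_speed=.05); step("up"); 
bot.line_to(BC+[0,0,.30],max_speed=.1); step("out"); bot.hold(.8)
p=BC-bx*.16+[0,0,.33]
bot.goto(p,rv(P(1))); step("away")
s=bot.read_camera("side")["pixels"]; w=bot.read_camera("wrist")["pixels"]
t=bot.read_camera("top")["pixels"]; cv2.imwrite("pics/t6.png",t); cv2.imwrite("pics/s6.png",s); cv2.imwrite("pics/w6.png",w)
im=np.hstack([cv2.resize(s[130:280,190:340],(400,400)),cv2.resize(t[80:230,150:300],(400,400))])
cv2.imwrite("pics/m6.png",im)
```

```text
open 17.4167 [ 0.5823 -0.3386  0.0815] [-0.7 -0.3 -4.5] 0.483
up 19.025 [ 0.5827 -0.3392  0.1403] [ 1.2 -1.4  3.4] 0.477
out 20.775 [ 0.5822 -0.3386  0.2991] [-0.6 -0.6 -0.3] 0.479
away 22.2667 [ 0.4284 -0.2978  0.3301] [0.4 0.2 1.1] 0.479
```

View pics/m6.png

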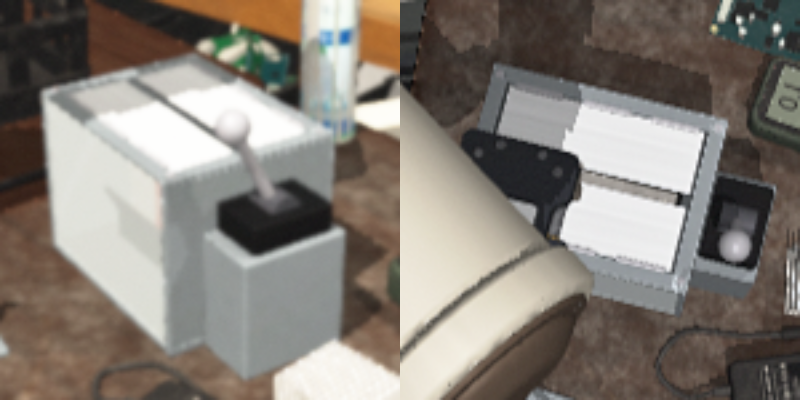

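Both flaps are shut, the drive's edge is visible in the gap at about (630,183), and the flag is still forward at (735,245). I'll push the flag now.

Run:
```python
from h import *
R=rv(frame(DN,-by))
Q=lambda x,z:BC+by*-.128+bx*x+[0,0,z]
bot.set_gripper(0,20)
bot.goto(Q(-.11,.30),R); bot.line_to(Q(-.11,.172),max_speed=.12); bot.hold(.2); step("ready")
b=np.array(bot.current_contact_force())
bot.line_to(Q(.0,.172),max_speed=.08); step("mid")
x=0
while x<.034:
    x+=.003; bot.line_to(Q(x,.172),max_speed=.03); f=bx@(np.array(bot.current_contact_force())-b)
    print(round(x,3),round(float(bx@(np.array(bot.current_ee_pos())-BC)),4),round(float(f),1))
    if f<-9: break
bot.hold(.2); step("end")
bot.line_to(Q(x-.05,.172),max_speed=.1); bot.line_to(Q(x-.05,.34),max_speed=.2)
bot.goto(BC-bx*.2-by*.1+[0,0,.40],R); bot.hold(.3); step("away")
s=bot.read_camera("side");t=bot.read_camera("top")
im=[]
for c,(x0,y0) in ((s,(190,130)),(t,(150,80))):
    a=cv2.resize(c["pixels"][y0:y0+150,x0:x0+150],(400,400))
    for h in (-.5,.5):
        q=(proj(c,BC+by*-.127+bx*.08*np.sin(h)+[0,0,.122+.08*np.cos(h)])-[x0,y0])*400/150
        cv2.drawMarker(a,tuple(q.astype(int).tolist()),(0,0,255),0,14)
    im.append(a)
cv2.imwrite("pics/m7.png",np.hstack(im))
```

```text
ready 25.8833 [ 0.4433 -0.4344  0.1728] [-0.3 -0.  -0.3] 0.005
mid 27.4083 [ 0.5494 -0.4625  0.1722] [ 0.1  0.2 -0.2] 0.003
0.003 0.003 -0.6
0.006 0.0062 -0.7
0.009 0.0093 -1.1
0.012 0.0103 -6.8
0.015 0.0109 -14.3
end 28.8583 [ 0.5599 -0.4653  0.1715] [-14.2   4.1   4.3] 0.005
away 31.5417 [ 0.3639 -0.3839  0.3991] [-0.1  0.8  0.7] 0.004
```

View pics/m7.png

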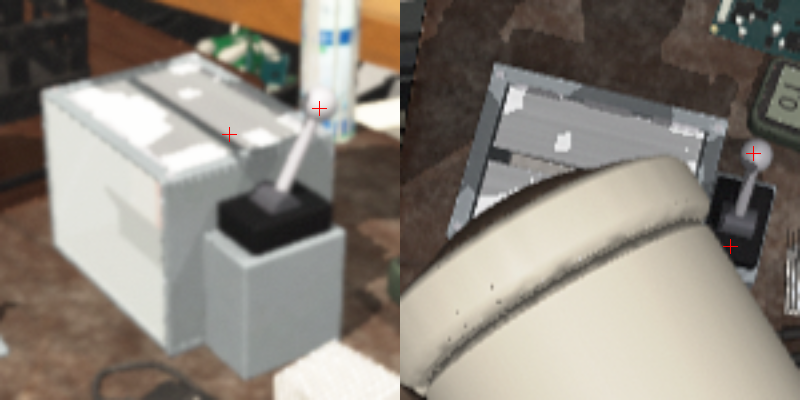

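The ball sits on the predicted end-stop position in both views, (320,105) and (755,153). The push hit a hard stop at 14 N and the flaps are shut, so I'll hand in.

```bash
python3 -c "
from workcell import bot
bot.job_done(); print(bot.current_clock())"
```

```text
the job is handed in; nothing more can be done
the job is handed in; nothing more can be done
```

The job is done and handed in, with the robot clock at about 31.5 s of the 58 s allowed.

- **Drive:** I gripped it at its upper long edge, drew it up along the cradle's slope and turned it upright. It then went down between the flaps until the force showed it standing on the floor of the slot. Contact came about 6 mm higher than planned, because the drive sat roughly 5 mm lower in the grip than intended, which the pictures had already suggested.
- **Flaps:** After I let go and drew out, the pictures showed both flaps shut, with the drive's edge visible through the gap. They were still shut in the last side view. I did not look inside the box after release, so the seating rests on that contact force and the last view before letting go.
- **Flag:** Only then did I push the lever over, until it met its stop at about 14 N. In the last pictures the ball is at the predicted fully-back position in both views.
- **Bystanders:** The adapter and heat sink were never approached, but I made no separate measurement of them at the end. The highest force I read was about 16 N, and the robot was clear of everything when I handed in.

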